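# Leak-check the sampling bottle: open the valve and hold the vacuum

## Task

Leak-check the bioreactor's sampling bottle: first turn the lever knob on the valve a quarter turn clockwise, past its click, so that it stays in line with the syringe (open). Then draw the syringe's plunger out against the vacuum until its black seal sits under the marker ring on the barrel, and keep holding it there: finish with the plunger still in the gripper at the mark, and leave the loose things around the stand where they are.

Things in the scene. Friction and masses are not known exactly. Their poses are not given: they have to be found in the camera images.
- stand: Fixed sampling stand: base plate 150 x 340 x 10 mm (x -45 to 105, y -105 to 235 mm) carrying in line a clear 60 ml syringe lying level in two clips, a steel valve block with a knob on top (axis at y = 90 mm), a gauge and a bottle. Origin on the bench under the syringe's axis, which is 65 mm up. z up; +y along the syringe from plunger to valve (plunger is drawn to -y); x level across.
- barrel_end (a point): Centre of the open end of the syringe's clear barrel (30 mm thick, 118 mm long from here towards the valve), 65 mm above the bench. Two clear level wings, 46 mm over all, 30 mm high, 3 mm thick, end the barrel here; the plunger comes out of it towards -y of the stand.
- bottle_cap (a point): Middle of the top of the screw cap of the 100 ml glass sampling bottle on the stand, 117 mm above the bench; bottle 56 mm across, its cap 45 mm. Stubs and a bent steel tube on it reach 165 mm above the bench. Fixed; keep clear of it.
- gauge (a point): Centre of the back of the vacuum gauge, a dial 50 mm across and 16 mm deep, tilted, its top 110 mm above the bench, 95 mm beyond the knob along +y. Fixed; keep clear of it.
- knob_grip (a point): Centre of the grip bar of the valve's black lever knob, on the knob's vertical axis, 106 mm above the bench. Bar: 46 mm long, 12 mm thick, its top 11 mm above this point, on a disc 38 mm across whose top lies 11 mm below this point. The point's x axis points along the bar and turns with the knob.
- valve_knob (a joint): Knob angle, rad: 0 = shut, bar across the syringe (along the stand's x); grows clockwise seen from above to a stop at 1.57 = open, bar in line with the syringe. A sprung detent holds it against either stop with up to 0.15 N m; let go past half way (0.79) it snaps on to 1.57 by itself, short of it back to 0. It starts at 0.
- plunger (a joint): How far the syringe's plunger has been drawn out, in m, from its rest at 0 (stop at 0.058; it starts 0 to 3 mm out). The vacuum pulls it back like a spring of about 230 N/m with 1 N of friction: about 7 to 11 N at the mark; let go, it runs back.
- thumb_disc (a point): Centre of the plunger's white upright thumb disc, 34 mm across, 5 mm thick, 65 mm above the bench, at the plunger's -y end; moves with it. Behind it runs the white cross-ribbed rod (20 mm wide and high, ribs 3 mm), 42 mm of it free at rest from the disc's inner face to the barrel's wings, room on both sides: grip it across its sides from above, fingers just inside the disc.
- seal (a point): Middle of the plunger's black rubber seal, inside the clear barrel on its axis: 27 mm across, 12 mm long, with a 5 mm cone beyond it towards the nozzle (+y). It moves with the plunger, 117.5 mm from the middle of the thumb disc.
- ring: Marker ring: a black rubber band round the outside of the clear barrel, 38 mm across, 5 mm wide along the axis, 28 to 46 mm from the resting seal towards the thumb disc. Origin at its centre, on the syringe's axis. It does not move; its y axis is the stand's.
- vial_a: Small amber glass vial with black cap, 24 mm across, 53 mm high, standing on the base plate behind (+x of) the syringe, near the wings. Origin under its centre. Leave alone.
- vial_b: A second such vial, on the base plate behind the syringe, near the valve. Leave alone.
- spare_syringe: Smaller spare syringe, 107 mm long, lying on the bench on the robot's side of the stand, 25 mm high. Leave alone.
- spanner: Steel open-ended spanner, 150 mm long, lying flat on the bench on the robot's side of the stand. Leave alone.
- dish: Clear lidded petri dish, 92 mm across, 16 mm high, on the bench to one side. Leave alone.
- beaker: Empty glass beaker, 70 mm across, 95 mm high, on the bench to one side. Leave alone.
- media_bottle: Glass bottle with paper label and screw cap, 70 mm across, 140 mm high, on the bench to one side. Leave alone.

How it is judged:
By the outcome, as a careful person would: the job done as asked, in the order asked, and still so for the second after the job is handed in, while the arm keeps its last pose, push and grip.
It also fails if it takes over 45 s, if anything falls off the work surface, if the arm or the gripper's body presses on something with over 40 N, if the wrist force passes 120 N, or if a joint passes its speed limit or range.

## Robot

A 7-joint arm with a two-finger parallel gripper is mounted at the origin on the work surface. World frame = base frame: x ahead of the robot, y to its left, z up, the work surface at z = 0. Lengths are in m, angles in rad, forces in N, time in s.
With the tool pointing down it reaches from about 0.425 to 0.925 m from the base axis. Payload 6.8 kg.
Tool frame: the origin (TCP) lies on the front face of the gripper's body, between the roots of the fingers; the fingertips stand 73 mm ahead of it and the grasp point (between the pads) lies 54 mm ahead of it (env.nose_length is the distance from the TCP to the fingertips, in m); z points along the fingers, y is the line along which they close (so a half turn about z gives the same grasp; the last joint's range is limited). The gripper opens to 85 mm and grips with 20 to 120 N. Pads are 22 mm wide; open, the fingers measure 114 mm over their backs; the gripper's body (76 mm by 85 mm) begins 54 mm behind the grasp point. The pads swing forward as they close: fully open they stand 13 mm farther back than shut.
Start: joints at [1.162, 0.477, 0.022, 1.555, -0.011, 1.109, -0.083], TCP at [0.2, -0.645, 0.304] pointing down, gripper open.
Joint ranges: [-2.96, 2.96], [-0.34, 2.1], [-1.41, 1.46], [0.24, 2.44], [-1.37, 4.51], [0.17, 1.92], [-2.96, 2.96]. Speed limits (rad/s): [2.39, 2.39, 3.14, 3.14, 3.14, 3.14, 3.14].

## Interface

Orientations are given as a unit quaternion [w, x, y, z].
In Python, from cell import env, kin, camera, calibration, job gives the robot as it stands. The module is installed in compiled form; this text tells all that it offers. Calls block until the motion is done:
- env.reach(position, orientation): joint-space move of the TCP to a pose.
- env.movel(position, velocity=0.15, rot=None, stop_force=None): straight line of the TCP; rot=None keeps the orientation; velocity is the mean speed in m/s. With stop_force (N) it stops when the force on the tool has changed by that much, and returns True; else False.
- env.goto_joints(angles): joint-space move.
- env.grip(opening, f_grip=None): finger opening in m; f_grip is the grip in N (None keeps the last); returns when the fingers have stopped.
- env.dwell(seconds).
- kin.inverse_kinematics(position, orientation): joint angles nearest the present ones, or None.
- env.get_state(): the state.
- camera(name): name is "scene" or "top" or "wrist"; returns (picture, depth): 480x640x3 uint8, blue, green, red; 480x640 float32, m along the optical axis (not along the pixel's ray), 0 where there is no reading.
- calibration(name): a dict with "fx", "fy", "cx", "cy" (pixels), "rvec" (rotation vector, rad) and "tvec" (3), from world to camera coordinates, as OpenCV has them. Camera axes: x right, y down, z forward; pixel columns grow to the right and rows downward; lengths in m; the calibration is good to about 2 mm. A picture is of the moment at which its call begins: read the wrist's pose just before it. calibration takes no time and is no camera call; for the wrist camera it gives the pose at the moment of the call.
A pose or a line that the arm cannot do raises env.PlanningError and nothing moves.
- job.job_done(): hands the job in; it is judged then, once.
The state is a dict: "time": time; "qpos": joint angles; "joint_velocities": joint speeds; "joint_torque": joint torques, N m; "tcp_pos": TCP position; "orientation": TCP orientation; "force": force on the tool from outside, world axes, zero at the start; "torque": the same for the moment, N m; "opening": finger opening in m; "gripper_force": force on a finger pad.
Only numpy, scipy, OpenCV 4.12 (cv2) and the standard library are available. Lean on these libraries where they do the work, as an engineer would, in place of code of your own. Each camera call takes 0.05 s, during which the arm holds its last target. There are 200 camera calls.

## Working session

There is one attempt and no reset: what is moved stays moved. The work goes in short steps, each a Python script; the robot and the scene stay as the last script left them, time stands still between calls to the robot, and variables do not carry over. Pictures are saved under pics/ and viewed, at most 10 in all, crops included, and the job is handed in when it is done.

```bash
mkdir -p pics
cat > h.py <<'E'
import numpy as np, cv2
from cell import env, kin, camera, calibration, job
def snap(n,f):
    c=calibration(n); p,d=camera(n); cv2.imwrite(f'pics/{f}.png',p); np.savez(f'{f}.npz',p=p,d=d,**{k:np.array(v) for k,v in c.items()}); return p,d,c
def ray(c,u,v):
    R,_=cv2.Rodrigues(np.array(c['rvec'],float)); t=np.array(c['tvec'],float).ravel()
    return -R.T@t, R.T@np.array([(u-c['cx'])/c['fx'],(v-c['cy'])/c['fy'],1.0])
def onz(c,u,v,z):
    o,r=ray(c,u,v); return o+r*(z-o[2])/r[2]
def proj(c,P):
    K=np.array([[c['fx'],0,c['cx']],[0,c['fy'],c['cy']],[0,0,1.]],float)
    return cv2.projectPoints(np.array(P,float).reshape(-1,3),np.array(c['rvec'],float),np.array(c['tvec'],float),K,None)[0].reshape(-1,2)
def pt(c,d,u,v):
    o,r=ray(c,u,v); return o+r*d[int(v),int(u)]
def tri(L):
    A=np.zeros((3,3));b=np.zeros(3)
    for c,u,v in L:
        o,r=ray(c,u,v); r=r/np.linalg.norm(r); M=np.eye(3)-np.outer(r,r); A+=M; b+=M@o
    return np.linalg.solve(A,b)
E
python3 - <<'E'
from h import *
for n in('top','scene'):
    p,d,c=snap(n,n+'0'); print(n,c, ray(c,320,240))
print(env.get_state())
E
```

```text
top {'fx': 503.7621673192309, 'fy': 503.7621673192309, 'cx': 328.2748182755534, 'cy': 239.04564319911546, 'rvec': array([ 2.15492831, -2.13746692,  0.13481619]), 'tvec': array([0.05541307, 0.50714088, 1.20595214])} (array([0.33869068, 0.04597094, 1.26402466]), array([ 0.13336769,  0.02734467, -0.9908273 ]))
scene {'fx': 469.4287389922512, 'fy': 469.4287389922512, 'cx': 327.6554140072707, 'cy': 242.673069670857, 'rvec': array([ 1.80575049,  1.71799065, -0.69822816]), 'tvec': array([-0.06967516, -0.30404279,  1.61149571])} (array([1.34424364, 0.00212987, 0.94192334]), array([-0.70193331,  0.01908146, -0.71219653]))
{'time': 0.1, 'qpos': array([ 1.16192817,  0.47771722,  0.02232474,  1.55634319, -0.01152294,
        1.10928147, -0.08308734]), 'joint_velocities': array([-0.00010883, -0.0013027 ,  0.00041812, -0.00260407, -0.00164588,
        0.0005568 , -0.00021316]), 'joint_torque': array([ 3.97019408e-03, -5.97761714e+01,  1.61349613e+00, -2.81955689e+01,
        1.28351036e-02,  5.03355855e-03,  3.03657566e-05]), 'tcp_pos': array([ 0.19986409, -0.64430516,  0.30302659]), 'orientation': array([-7.93895665e-04,  9.88710402e-01,  1.49836855e-01, -1.65260254e-04]), 'force': array([-0.13661884,  0.10706294,  0.38143868]), 'torque': array([-0.05331942, -0.02824156,  0.01057852]), 'gripper_force': 0.0, 'opening': 0.08556001133259768}
```

View pics/top0.png

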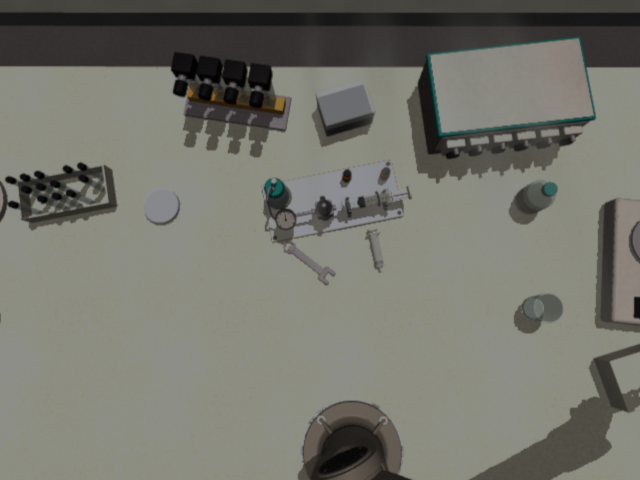

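View pics/scene0.png

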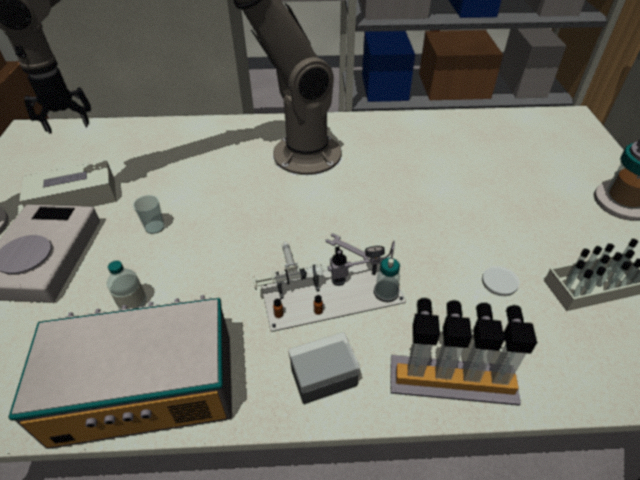

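Top view: the stand's knob is at about (325,208), the gauge at (285,219), the bottle at (275,190) and the thumb disc at (407,192). +y of the stand points left. Next I take near views from the wrist camera.

Run:
```python
from h import *
c=calibration('top'); k=onz(c,325,208,.106); t=onz(c,407,192,.065); print(k,t)
v=(k-t)[:2]; yaw=np.arctan2(v[1],v[0]); print('y-axis dir deg',np.degrees(yaw))
# stand x axis angle
a=yaw-np.pi/2
from scipy.spatial.transform import Rotation as R
def q(ang): # tool z down, tool y along ang
    y=np.array([np.cos(ang),np.sin(ang),0]);z=np.array([0,0,-1.]);x=np.cross(y,z)
    o=R.from_matrix(np.c_[x,y,z]).as_quat(); return np.r_[o[3],o[:3]]
m=(k+t)/2
for s in(0,np.pi,np.pi/2,-np.pi/2):
    print(s,kin.inverse_kinematics([*m[:2],.30],q(a+s)))
st=env.get_state(); print(ray(calibration('wrist'),320,240),st['tcp_pos'])
```

```text
[0.57020825 0.0670606  0.106     ] [ 0.61933574 -0.13106025  0.065     ]
y-axis dir deg 103.92657674606929
0 [ 0.43142175  0.4216244  -0.63146983  1.72244739  0.27628686  1.08786829
 -0.04488264]
3.141592653589793 [-0.88195944  0.6903333   1.27808447  1.80666495 -0.71181976  1.20377121
 -2.28208203]
1.5707963267948966 [ 0.57951645  0.47981892 -0.84679048  1.71297792  0.39274055  1.12808806
  1.43070653]
-1.5707963267948966 [ 0.27445468  0.38373171 -0.41937935  1.73314109  0.17547844  1.06177654
 -1.53147483]
(array([ 0.26310685, -0.62531989,  0.37241935]), array([-0.25314945, -0.07321742, -0.9646575 ])) [ 0.19986409 -0.64430516  0.30302659]
```

```bash
cat >> h.py <<'E'
from scipy.spatial.transform import Rotation as R
def q(ang): # tool z down, tool y along world angle ang
    y=np.array([np.cos(ang),np.sin(ang),0]);z=np.array([0,0,-1.]);x=np.cross(y,z)
    o=R.from_matrix(np.c_[x,y,z]).as_quat(); return np.r_[o[3],o[:3]]
E
python3 - <<'E'
from h import *
a=np.radians(13.9)
env.reach([.58,-.0,.33],q(a)); _,_,c=snap('wrist','w1'); print(ray(c,320,240))
env.movel([.605,-.10,.33]); snap('wrist','w2'); print(env.get_state()['time'])
cv2.imwrite('pics/w12.png',np.hstack([cv2.resize(cv2.imread(f'pics/w{i}.png'),(400,300),interpolation=cv2.INTER_AREA) for i in(1,2)]))
E
```

```text
(array([0.56389557, 0.06270745, 0.39918995]), array([ 0.06045787, -0.25704955, -0.96451019]))
3.6833
```

View pics/w1.png

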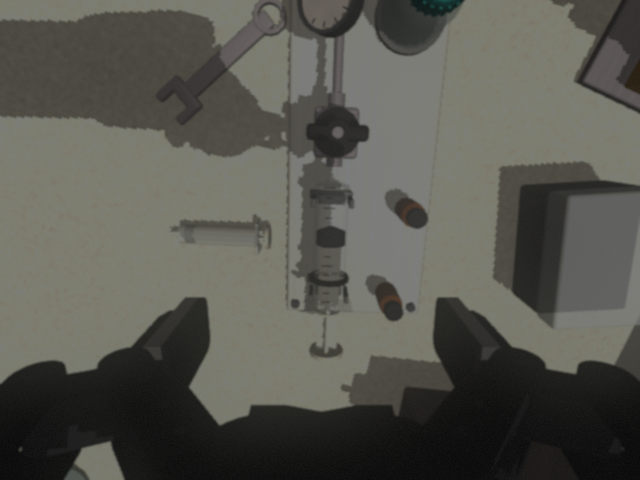

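View pics/w2.png

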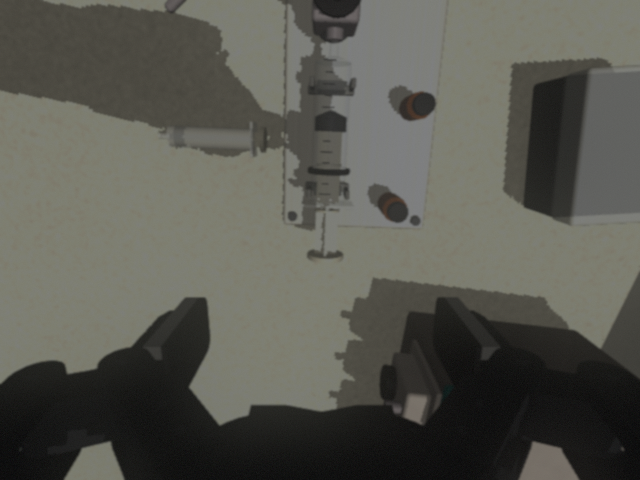

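w1: knob centre (338,132) with its bar across from 307 to 368, seal (330,237), ring (327,280), disc (325,350). w2: seal (331,120), ring (328,171), disc (325,257). I'll triangulate these and add a near view of the knob.

Run:
```python
from h import *
L=lambda f:dict(np.load(f+'.npz'))
a,b=L('w1'),L('w2')
for n,p,r in(('seal',(330,237),(331,120)),('ring',(327,280),(328,171)),('disc',(325,350),(325,257))):
    P=tri([(a,*p),(b,*r)]); print(n,P,proj(a,P),proj(b,P),'d',pt(a,a['d'],*p),pt(b,b['d'],*r))
print(pt(a,a['d'],338,132),pt(a,a['d'],315,132),pt(a,a['d'],361,133))
env.movel([.585,-.03,.27]); snap('wrist','w3'); 
for i in(1,2,3): 
    x=cv2.imread(f'pics/w{i}.png')[:400 if i==1 else 290,270:390]; cv2.imwrite(f'pics/c{i}.png',cv2.convertScaleAbs(cv2.resize(x,None,fx=2,fy=2,interpolation=cv2.INTER_CUBIC),alpha=1.5))
ims=[cv2.imread(f'pics/c{i}.png')[-580:] for i in(1,2,3)]
cv2.imwrite('pics/cc.png',np.hstack([cv2.copyMakeBorder(i,0,590-len(i),0,10,0) for i in ims]))
```

```text
seal [ 0.59279982 -0.01906297  0.07380067] [[330.52780131 237.00503955]] [[330.42800139 119.99654393]] d [ 0.59186836 -0.01781603  0.07918513] [ 0.59318065 -0.01920861  0.07910294]
ring [ 0.60051083 -0.06019733  0.07222689] [[327.72132635 280.00997644]] [[327.22049827 170.9902072 ]] d [ 0.5992047  -0.05811541  0.0781567 ] [ 0.60073537 -0.05919447  0.08321449]
disc [ 0.61846937 -0.14061543  0.05755415] [[325.45363988 350.00458729]] [[324.51330459 256.99493367]] d [ 0.61522631 -0.13023386  0.07516579] [ 0.61716275 -0.13441217  0.07726526]
[0.5749777  0.06915909 0.11839716] [0.55890173 0.06523316 0.11756664] [0.59135207 0.07247131 0.11707356]
```

View pics/cc.png

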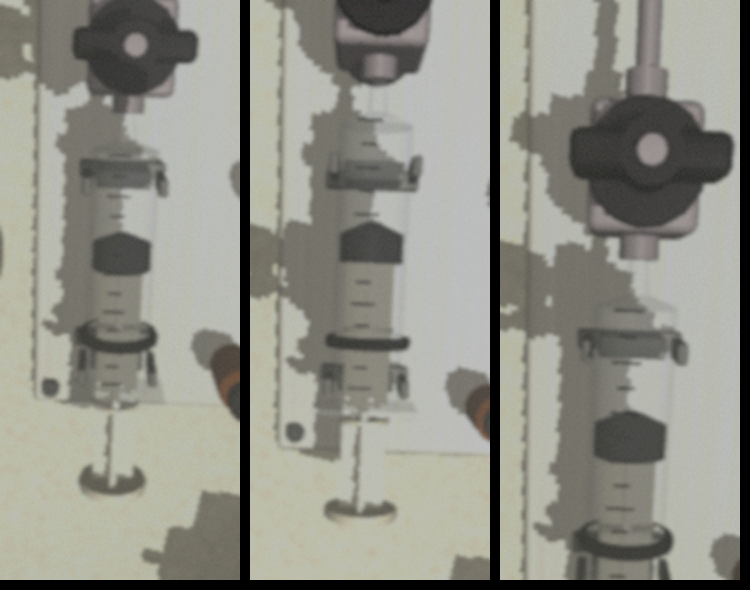

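The seal, ring and knob bar are clearly visible. In w3 the knob hub is at (345,76), with bar ends at (305.5,75) and (385.5,78.5). I'll compute the knob pose and turn it.

Run:
```python
from h import *
L=lambda f:dict(np.load(f+'.npz'))
a,b,e=L('w1'),L('w2'),L('w3')
P=tri([(a,337.5,132.5),(e,345.5,75.5)]); print('hub',P)
z=.117
l,r=onz(e,305.5,75,z),onz(e,385.5,78.5,z); print(l,r,np.linalg.norm(l-r),(l+r)/2,np.degrees(np.arctan2(*(r-l)[1::-1])))
l,r=onz(a,307,132,z),onz(a,368,133,z); print(l,r,np.linalg.norm(l-r),(l+r)/2,np.degrees(np.arctan2(*(r-l)[1::-1])))
s=onz(b,331,123.5,.0785); g=onz(b,329,170.5,.084); k=onz(b,324.5,255,.082);ka=onz(a,325,343,.082)
print('seal',s,'ring',g,'disc',k,ka,'travel',np.linalg.norm((s-g)[:2]),'seal-disc',np.linalg.norm((s-k)[:2]))
h=onz(e,345.5,75.5,z); v=h-k; print('axis deg',np.degrees(np.arctan2(v[1],v[0])), np.linalg.norm(v[:2]))
# plate left edge
```

```text
hub [0.57474841 0.06879692 0.11528361]
[0.55321657 0.06349325 0.117     ] [0.59640491 0.07232302 0.117     ] 0.04408171618959777 [0.57481074 0.06790814 0.117     ] 11.554770314582685
[0.5532776  0.06386336 0.117     ] [0.59627557 0.07367786 0.117     ] 0.04410385791236108 [0.57477658 0.06877061 0.117     ] 12.857768232976872
seal [ 0.59386659 -0.02182211  0.0785    ] ring [ 0.60140875 -0.05853689  0.084     ] disc [ 0.61585634 -0.13125143  0.082     ] [ 0.61234758 -0.11891605  0.082     ] travel 0.037481460088960264 seal-disc 0.11161686777052829
axis deg 101.66330905554341 0.2039811925741941
```

Run:
```python
from h import *
a=np.radians(12); K=[.5748,.0685]
env.grip(.05,30)
env.reach([*K,.25],q(a+np.pi/2)); 
env.movel([*K,.172],velocity=.08,stop_force=8); s=env.get_state(); print(s['tcp_pos'],s['force'],s['time'])
env.grip(.0,30); s=env.get_state(); print(s['opening'],s['gripper_force'],s['force'],s['torque'])
j=s['qpos'].copy()
for d in(45,80,89):
    t=j.copy(); t[6]-=np.radians(d); env.goto_joints(t); s=env.get_state(); print(d,s['force'],s['torque'],s['time'],s['tcp_pos'])
env.grip(.05); env.movel([*K,.25]); env.movel([.585,-.03,.27],rot=q(a)); snap('wrist','w4'); print(env.get_state()['time'])
x=cv2.imread('pics/w4.png')[:290,230:430]; cv2.imwrite('pics/c4.png',cv2.convertScaleAbs(cv2.resize(x,None,fx=2,fy=2),alpha=1.5))
```

```text
[0.57517064 0.0686976  0.17254156] [0.58320818 0.08310677 0.60506682] 7.1667
0.011150025507707518 33.89633595943451 [-1.75048021  1.91645473  4.14324216] [ 0.41178272  0.32477051 -0.02776576]
45 [-1.22378051  2.07312772  2.94718923] [0.14689285 0.39827277 0.00334743] 8.3667 [0.57472975 0.06934619 0.17253109]
80 [-0.85582122  1.66115622  2.28149488] [ 0.24851585  0.54823494 -0.18198733] 9.0 [0.57473458 0.06937279 0.17253527]
89 [-1.62795233  2.16961703  2.59915916] [ 0.33277053  0.63808926 -0.20925331] 9.275 [0.57472568 0.06940253 0.17253345]
11.275
```

View pics/c4.png

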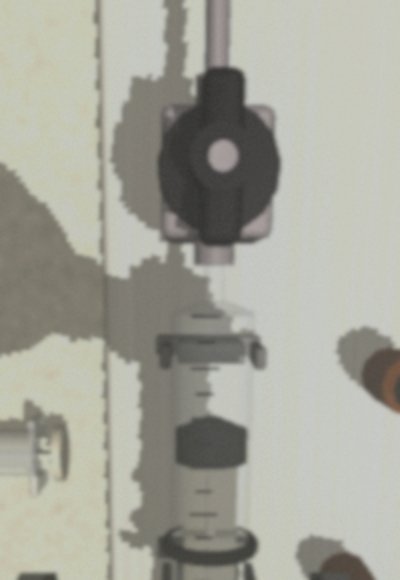

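The knob is open: its bar lies in line with the syringe, hub at (222,155) in the crop. Now the plunger.

Run:
```python
from h import *
b=dict(np.load('w2.npz')); e=dict(np.load('w4.npz')); u=np.array([np.cos(np.radians(102)),np.sin(np.radians(102))]); x=np.array([u[1],-u[0]])
K=np.array([.5748,.0688])
sf=lambda P:(round(1e3*float((np.array(P[:2])-K)@x),1),round(90+1e3*float((np.array(P[:2])-K)@u),1))
for n,c,U,V,z in(('disc top',b,325,259,.082),('vialA cap',b,398,209,.063),('vialA low',b,385,202,.03),('seal',b,331,123.5,.0785),('ring',b,329,170.5,.084),('wings',b,328,205,.08),('rod',b,325,235,.075),('hub4',e,341,77.5,.117)): P=onz(c,U,V,z); print(n,P[:2],sf(P))
b2=[(onz(b,*p,0)) for p in((285,20),(285,220))]
x0=b['d']; print('rod depth',[pt(b,x0,325,r)[2].round(4) for r in range(215,255,6)])
```

```text
disc top [ 0.61719537 -0.1347564 ] (-0.9, -117.9)
vialA cap [ 0.67164253 -0.07844385] (64.1, -74.2)
vialA low [ 0.66520923 -0.07909724] (57.7, -73.5)
seal [ 0.59386659 -0.02182211] (-0.2, -2.6)
ring [ 0.60140875 -0.05853689] (-0.4, -40.1)
wings [ 0.60796657 -0.08742706] (-0.0, -69.7)
rod [ 0.61233573 -0.11513165] (-1.5, -97.7)
hub4 [0.57451274 0.06910352] (-0.2, 90.4)
rod depth [np.float64(0.0651), np.float64(0.0695), np.float64(0.0742), np.float64(0.0748), np.float64(0.0733), np.float64(0.0749), np.float64(0.0747)]
```

```bash
cat >> h.py <<'E'
A=np.radians(12); ux=np.array([np.cos(A),np.sin(A)]); uy=np.array([-ux[1],ux[0]]); K=np.array([.5748,.0688])
W=lambda x,y:K+x*ux+(y-.09)*uy
def sf(P): d=np.array(P[:2])-K; return np.array([d@ux,d@uy+.09])
E
python3 - <<'E'
from h import *
g=W(-.0006,-.102)
env.movel([*g,.22],rot=q(A)); env.grip(.055,60)
print(env.movel([*g,.119],velocity=.1,stop_force=6)); s=env.get_state(); print(s['tcp_pos'],s['force'])
env.grip(0,60); s=env.get_state(); print(s['opening'],s['gripper_force'],s['force'])
h=W(-.0006,-.102-.025); env.movel([*h,.119],velocity=.03); s=env.get_state(); print(sf(s['tcp_pos']),s['force'],s['opening'],s['time'])
snap('wrist','w5')
x=cv2.imread('pics/w5.png')[:,220:440]; cv2.imwrite('pics/c5.png',cv2.convertScaleAbs(cv2.resize(x[:300],None,fx=2,fy=2),alpha=1.5))
E
```

```text
False
[ 0.61465138 -0.11901537  0.11975343] [ 0.66347774  0.36676421 -0.04438397]
0.017880463442639292 58.43467891216278 [-1.44776713 -0.54252084  4.59591651]
[-0.00042803 -0.12457301] [-4.01887207  3.52079464  6.7226693 ] 0.017807257220208254 14.9333
```

View pics/c5.png

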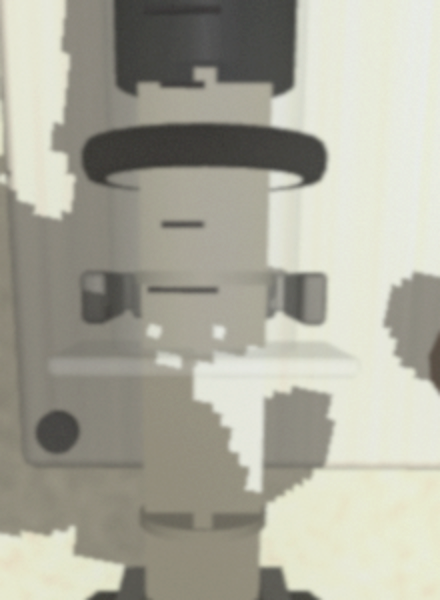

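The seal's rear edge is at crop row 82 and the ring's band at rows 125–165, so the seal is still above the ring. I'll compute the rest of the stroke.

Run:
```python
from h import *
c=dict(np.load('w5.npz')); print('cam',sf(ray(c,0,0)[0]),ray(c,0,0)[0][2])
f=lambda cx,cy,z:sf(onz(c,220+cx/2,cy/2,z))
print('seal rear',f(205,82,.0785),'ring far',f(205,125,.084),'ring near',f(205,165,.084), f(205,165,.080))
print('ring side L', f(82,158,.065),f(327,158,.065))
for z in(.0785,.084): print(z,[proj(c,[*W(0,y),z])[0].round(1).tolist() for y in(-.029,-.0375,-.0425)])
p=c['p'][:,320:325].mean(1).mean(1); print(p[30:60].round().astype(int).tolist()); print(p[55:95].round().astype(int).tolist())
p=c['p'][:,290:300].mean(1).mean(1); print(p[30:95].round().astype(int).tolist())
```

```text
cam [-0.00104409 -0.05875683] 0.18906515849346056
seal rear [-0.00061878 -0.03362851] ring far [-0.00062781 -0.03988957] ring near [-0.00061623 -0.04467574] [-0.00059994 -0.04413965]
ring side L [-0.01940974 -0.04115923] [ 0.01817829 -0.04110053]
0.0785 [[324.9, 21.6], [324.8, 56.8], [324.7, 76.8]]
0.084 [[325.1, 15.0], [325.0, 52.3], [324.9, 73.5]]
[51, 48, 54, 74, 99, 110, 111, 111, 112, 106, 96, 84, 81, 88, 100, 108, 111, 111, 111, 111, 111, 110, 110, 111, 111, 111, 110, 111, 111, 110]
[111, 110, 111, 111, 110, 102, 77, 50, 38, 38, 38, 39, 38, 38, 40, 39, 39, 39, 39, 40, 40, 40, 40, 39, 41, 39, 40, 52, 79, 101, 109, 110, 110, 110, 110, 110, 110, 110, 110, 110]
[46, 45, 45, 45, 45, 45, 44, 45, 45, 46, 59, 83, 98, 104, 105, 105, 106, 105, 105, 105, 106, 106, 106, 106, 105, 106, 105, 105, 105, 106, 105, 97, 76, 50, 39, 37, 37, 38, 38, 38, 38, 38, 38, 38, 39, 39, 39, 39, 38, 39, 39, 38, 39, 54, 80, 98, 104, 105, 105, 105, 105, 105, 105, 105, 104]
```

Run:
```python
from h import *
c=dict(np.load('w5.npz'))
print(sf(onz(c,295,41,.0665)),sf(onz(c,322,33.5,.075)),sf(onz(c,270,48.5,.058)))
print([ (z,round(float(sf(onz(c,325,(61.3),z))[1]),4)) for z in(.083,.084,.085)])
```

```text
[-0.0087094  -0.03091451] [-0.00074687 -0.0309699 ] [-0.01722363 -0.03115778]
[(0.083, -0.0394), (0.084, -0.0396), (0.085, -0.0398)]
```

All three rib and edge cues put the seal's rear at y=-31.0 mm, so its middle is at -25.0; the ring's middle is at -42.0. I'll draw 17 mm more, using the TCP reading and checking for slip from the rod's features.

Run:
```python
from h import *
tgt=-.1416; cmd=-.127-.0170
for i in range(3):
    env.movel([*W(-.0006,cmd),.119],velocity=.02); env.dwell(.3); s=env.get_state(); y=sf(s['tcp_pos'])[1]; print(cmd,y,s['force'],s['tcp_pos'][2],s['opening'],s['time'])
    if abs(y-tgt)<.0004: break
    cmd+=tgt-y
snap('wrist','w6')
x=cv2.imread('pics/w6.png')[:,220:440]; cv2.imwrite('pics/c6.png',cv2.convertScaleAbs(cv2.resize(x[:300],None,fx=2,fy=2),alpha=1.5))
```

```text
-0.14400000000000002 -0.1397208547460027 [-5.05948763  7.90572603  8.17852502] 0.11944878946720217 0.018015283558837428 16.2833
-0.1458791452539973 -0.14147240629871838 [-5.23860455  8.57221969  7.14544082] 0.11942200891818751 0.017603385015532554 16.8333
```

View pics/c6.png

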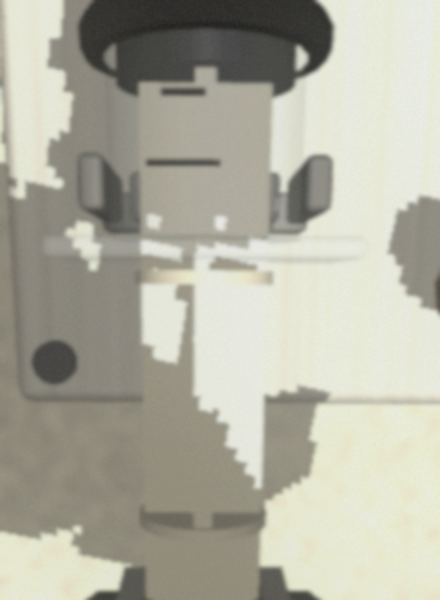

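The seal's rear edge is still at crop row 82, so nothing slipped. The ring now lies over the seal, with its near edge at row ~27. I'll check the numbers.

Run:
```python
from h import *
c=dict(np.load('w6.npz')); p=c['p']
print(p[0:25,322].mean(1).astype(int).tolist(),p[30:50,290:300].mean((1,2)).astype(int).tolist())
for r in(12.5,13.5,14.5): print(r,sf(onz(c,322,r,.084)))
print('rear',sf(onz(c,295,41,.0665)),sf(onz(c,322,33.5,.075)))
```

```text
[30, 31, 32, 32, 28, 30, 31, 33, 32, 32, 29, 25, 24, 32, 45, 51, 54, 58, 56, 56, 56, 57, 56, 56, 58] [44, 44, 45, 44, 44, 45, 44, 44, 44, 47, 66, 92, 103, 105, 104, 104, 104, 104, 105, 105]
12.5 [-0.00093819 -0.04518075]
13.5 [-0.00093739 -0.04540336]
14.5 [-0.00093659 -0.04562625]
rear [-0.00888573 -0.04763647] [-0.00090595 -0.04769812]
```

Run:
```python
from h import *
s=env.get_state(); print(sf(s['tcp_pos']),s['opening'],s['gripper_force']); print(job.job_done())
```

```text
[-0.00041853 -0.14146702] 0.017995167199197276 58.69391083717346
the job is handed in; nothing more can be done
None
```

I turned the valve a quarter turn clockwise to open, then drew the plunger until the seal's middle was within about 0.5 mm of the ring's by wrist-camera measurement; I handed the job in at about 17 s with the plunger still gripped there, and no loose item was handled, though I did not take a final picture of them all.

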